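# Hold the craft box open

## Task

The wooden craft box has two lids: a loose green front lid that laps over the edge of the hinged yellow lid behind it. Lift the green lid off by its knob and set it down flat on the middle of the cork mat (do not drop it), then raise the yellow lid by its bar handle and finish still holding it, steady, open at 60 degrees from shut, so that someone can reach in; it falls shut if let go. Leave everything else on the table where it is.

Things in the scene. Friction and masses are not known exactly. Their poses are not given: they have to be found in the camera images.
- craft_box: Open pale-wood box that stands fixed on the table, 270 mm (its x) by 200 mm (its y), walls 10 mm, rear rim 100 mm high, front rim 108 mm high. Origin: centre of its underside; its -x side is the front and faces roughly towards the robot, its z is up. Front bay (crayons) under the green lid, rear bay (blocks) under the yellow lid.
- front_lid: Loose green board, 110 mm (its x) by 200 mm (its y) by 10 mm thick, about 0.2 kg, with two 6 mm high wooden battens under it that sit inside the front bay with 4 to 5 mm play (lift straight up at least 10 mm to free them). Origin: centre of the underside of the battens; the board's top is 16 mm above it. At the start it lies on the box, its x and y axes along the box's, centred 85 mm in front of the box's centre, and overlaps the front edge of the yellow lid by 15 mm.
- front_knob (a point): Centre (half-way up) of the dark wooden knob in the middle of the green lid: upright cylinder 26 mm across and 40 mm high, its top 20 mm above this point and the green board's top 20 mm below it. Grip it in its upper half. The point lies 36 mm above the underside of the battens, so 40 mm above the table when the lid lies on the mat. Axes as the green lid's.
- flap (a joint): Angle of the hinged yellow lid in rad: 0 shut, grows as it opens upward and away from the robot; 60 degrees is 1.047. Free hinge with a stop at 1.75; it falls shut by its own weight (0.35 kg, about 2 N at the bar to lift it).
- flap_bar (a point): Middle of the yellow lid's steel bar handle: round bar 10 mm thick, 100 mm long along the lid's y, on two posts 45 mm either side of the middle; its axis is 40 mm above the lid's top face, 20 mm behind the lid's front edge. The bar can roll between gripper fingers. Site axes turn with the lid (at 0 they are the box's).
- flap_hinge (a point): Hinge axis of the yellow lid, in the middle of the box's rear top edge, 100 mm above the table; the axis runs along the box's y. The yellow lid is 180 mm from hinge to front edge, 200 mm wide, 8 mm thick. In the lid's frame the bar lies 160 mm in front of (-x) and 48 mm above (+z) this point; opening by an angle a turns the lid by +a about the box's y axis.
- mat: Brown cork mat fixed on the table, 160 mm (its x) by 220 mm (its y), 4 mm thick, to the left or the right of the box. Origin: centre of its underside.
- tissue_box: White tissue box, 120 by 230 by 60 mm, on the other side of the craft box from the mat. Origin: centre of its underside. Leave alone.
- cup: White striped cup with a flat dark-green cover, 88 mm across and 95 mm high, behind the left side. Origin: centre of its underside. Leave alone.
- glue_stick: Upright glue stick, yellow with a red cap, 30 mm across, 90 mm high, behind the right side. Origin: centre of its underside. Leave alone.
- scissors: Pink-handled scissors lying flat, 185 mm long along their x, far to the right. Origin: at the pivot, on the table. Leave alone.
- tape_stand: Blue desk tape dispenser, 60 by 130 by 85 mm, on the left near the robot. Origin: centre of its underside. Leave alone.
- paint_jar: Small paint jar with a green cap, 60 mm across, 75 mm high, on the right near the robot. Origin: centre of its underside. Leave alone.
- pencil: Wooden pencil lying flat, 167 mm long along its x, far to the left. Origin: its middle, on the table. Leave alone.

How it is judged (in metres and radians):
On the way, in this order (a step that is already met when the one before it is completed fails the run):
1. the green lid lies flat on the cork mat, let go, with the yellow lid still shut (horizontal distance between front_knob and mat below 0.045 m and z of front_knob in the frame of mat between 0.032 and 0.048 m and angle between front_knob's own z axis and vertical below 0.08 rad and contact force between front_lid and the fingers below 0.1 N and linear speed of front_lid below 0.02 m/s and value of joint flap below 0.1 rad), for 0.2 s.
2. the yellow lid is held open at 60 degrees (value of joint flap between 0.927 and 1.167 rad and velocity of joint flap between -0.05 and 0.05 rad/s and contact force between flap and the fingers above 0.4 N and contact force between flap and front_lid below 0.1 N and contact force between flap and tissue_box below 0.1 N and contact force between flap and cup below 0.1 N and contact force between flap and glue_stick below 0.1 N and contact force between flap and scissors below 0.1 N and contact force between flap and tape_stand below 0.1 N and contact force between flap and paint_jar below 0.1 N and contact force between flap and pencil below 0.1 N), for 0.2 s.
At the end, for the whole second after the job is handed in: The green lid lies flat (within about 5 degrees) and still on the cork mat, its knob within 45 mm of the mat's middle, not touched by the fingers; the yellow lid stands still at 60 degrees, give or take 7, with the fingers in contact with it and no other loose thing touching it (all of step 2 and horizontal distance between front_knob and mat below 0.045 m and z of front_knob in the frame of mat between 0.032 and 0.048 m and angle between front_knob's own z axis and vertical below 0.08 rad and contact force between front_lid and the fingers below 0.1 N and linear speed of front_lid below 0.02 m/s); the arm keeps its last pose, push and grip.
It fails at once if another thing on the table was moved by more than 30 mm (distance of any of tissue_box, cup, glue_stick, scissors, tape_stand, paint_jar, pencil from where it was at the start of the episode above 0.03 m).
It fails at once if the green lid was dropped or flung (faster than 1 m/s) (linear speed of front_lid above 1 m/s).
It also fails if it takes over 58 s, if anything falls off the work surface, if the arm or the gripper's body presses on something with over 40 N, if the wrist force passes 120 N, or if a joint passes its speed limit or range.

## Robot

A 7-joint arm with a two-finger parallel gripper is mounted at the origin on the work surface. World frame = base frame: x ahead of the robot, y to its left, z up, the work surface at z = 0. Lengths are in mm, angles in degrees, forces in N, time in s.
With the tool pointing down it reaches from about 400 to 900 mm from the base axis. Payload 5.6 kg.
Tool frame: the origin (TCP) lies on the mounting face of the last link; the fingertips stand 190 mm ahead of it and the grasp point (between the pads) lies 171 mm ahead of it (bot.hold_point_z is the z of the grasp point in the tool frame, in mm); z points along the fingers, y is the direction in which the jaws open and shut (so a half turn about z gives the same grasp; the last joint's range is limited). The gripper opens to 92 mm and grips with 3 to 60 N. Pads are 20 mm wide; open, the fingers measure 128 mm over their backs; the gripper's body (75 mm by 189 mm) begins 69 mm behind the grasp point.
Start: joints at [64.343, 26.786, -0.665, 91.828, 0.344, 61.387, -3.226], TCP at [255.958, -597.484, 404.692] pointing down, gripper open.
Joint ranges: [-144.91, 144.91], [-17.63, 115.5], [-89.93, 88.59], [15.96, 139.68], [-74.01, 254.01], [8.47, 105.57], [-167.45, 167.45]. Speed limits (degrees/s): [147.25, 147.25, 180, 180, 180, 180, 180].

## Interface

Orientations are given as a 3x3 rotation matrix whose columns are the frame's x, y, z axes.
In Python, from bench import bot, camera, workorder gives the robot as it stands.
- The arm moves only by the tool carry_out, never from a script. Its argument "rows" is a list of rows, each an object with "slide": the shift along the tool's x, y, z in m, a list of three; "angular": the turn, a rotation vector about the tool's x, y, z in rad, a list of three; "gripper": the opening in per cent of the stroke, from 0 (shut) to 100 (fully open). A call has 1 to 10 rows; each row is the pose to reach, as a shift and turn from the pose measured when the call began, along the tool's axes at that moment; what a row does not reach only later rows make up. A row lasts 1/10 s, in which the tool goes at most 50 mm and 8.59 degrees, less where a joint would pass 70% of its speed; a pose out of reach is approached as far as the arm can. A call with a gripper value outside its range is refused whole. The fingers move at their own pace and stop on an object; "newtons" is the grip in N (left out, the last holds). Time passes only in rows, so rows that repeat a pose let the fingers close. It gives the time, the measured TCP pose, the force and the opening at its end, in the units of the state.
- bot.observe(): the state, without advancing time (a new reading comes with each control period).
- camera(name): name is "side" or "top" or "wrist"; returns a dict with "pixels" (400x640x3 uint8, red, green, blue), "K" (3x3 intrinsics, pixels), "rvec" (rotation vector, rad) and "tvec" (3), from world to camera coordinates, as OpenCV has them. Camera axes: x right, y down, z forward; pixel columns grow to the right and rows downward; lengths in mm; the calibration is good to about 2 mm. A picture is of the moment at which its call begins. There is no depth.
- workorder.close_job(): hands the job in, once; it reports no verdict.
The state is a dict: "time_s": time; "joint_positions": joint angles; "qvel": joint speeds; "effort": joint torques, N m; "position": TCP position; "tool_rot": TCP orientation; "wrist_force": force on the tool from outside, world axes, zero at the start; "wrist_torque": the same for the moment, N m; "width": opening from 0.0 (shut) to 1.0 (fully open).
Only numpy, scipy, OpenCV 4.12 (cv2) and the standard library are available. Lean on these libraries where they do the work, as an engineer would, in place of code of your own. Each camera call takes 0.05 s, during which the arm holds its last target.

## Working session

There is one attempt and no reset: what is moved stays moved. The work goes in short steps, Python scripts to look and compute and a tool call to move; the robot and the scene stay as the last step left them, time stands still between calls to the robot, and variables do not carry over. Pictures are saved under pics/ and viewed, and the job is handed in when it is done.

Besides the shell and the picture viewer there is one more tool, called after "Request:" as name(argument=value, ...), one argument or row to a line, values as JSON. carry_out: Moves the arm, as the interface text tells. Its arguments: {"type":"object","properties":{"rows":{"type":"array"},"newtons":{"type":"number"}},"required":["rows"]}

```bash
ls; mkdir -p pics
cat > h.py <<'E'
import numpy as np, cv2
from bench import bot, camera, workorder
def save(c,n): cv2.imwrite('pics/'+n+'.png', c['pixels'][:,:,::-1])
def ray(c,px):
    R=cv2.Rodrigues(np.array(c['rvec'],float))[0]; t=np.array(c['tvec'],float).ravel()
    p=cv2.undistortPoints(np.array([[px]],float),np.array(c['K'],float),None).ravel()
    return -R.T@t, R.T@np.array([p[0],p[1],1.])
def onz(c,px,z):
    o,d=ray(c,px); return o+d*(z-o[2])/d[2]
def proj(c,P):
    return cv2.projectPoints(np.array(P,float).reshape(-1,3),np.array(c['rvec'],float),np.array(c['tvec'],float),np.array(c['K'],float),None)[0].reshape(-1,2)
E
python3 - <<'E'
from h import *
import pickle
s=bot.observe(); print(s['time_s'],s['position'],s['tool_rot'],s['width'],s['wrist_force'])
D={}
for n in('top','side','wrist'):
    c=camera(n); save(c,n+'0'); D[n]={k:np.array(v) for k,v in c.items()}
    o,d=ray(c,(320,200)); print(n,o.round(),d.round(2))
pickle.dump(D,open('d0.pkl','wb'))
E
```

```text
pics
0.0 [ 255.88392039 -597.24805834  403.74564211] [[ 9.19173436e-01  3.93852138e-01 -8.29347683e-04]
 [ 3.93852982e-01 -9.19172144e-01  1.54857589e-03]
 [-1.52403362e-04 -1.75005088e-03 -9.99998457e-01]] 0.999778421888052 [-0.50607257 -0.94481694  1.06555009]
top [ 339.  -28. 1550.] [ 0.13  0.01 -0.99]
side [ 200. 1131. 1283.] [ 0.2  -0.68 -0.7 ]
wrist [ 333. -564.  382.] [-0.27 -0.1  -0.96]
```

View pics/top0.png

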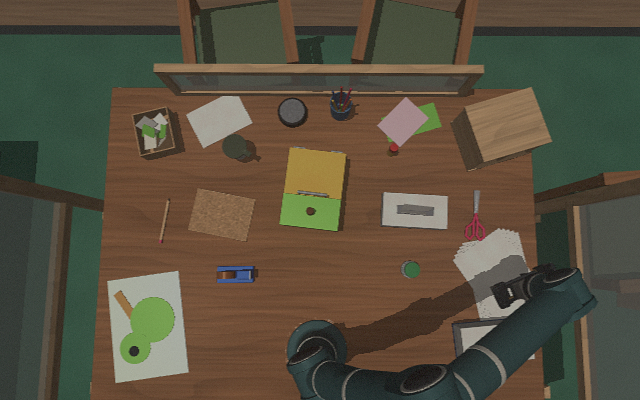

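View pics/side0.png

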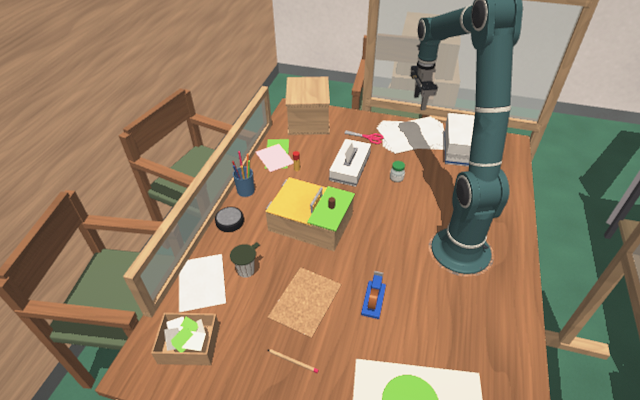

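Top view: box around (315,190), green lid (310,211) with its knob at (310,211), mat (222,214), robot at the bottom right. I'll measure the box, knob and mat next.

Run:
```python
from h import *
import pickle
D=pickle.load(open('d0.pkl','rb'))
def rect(c,mask,roi,z,dbg):
    m=np.zeros(mask.shape,np.uint8); x0,x1,y0,y1=roi; m[y0:y1,x0:x1]=mask[y0:y1,x0:x1]*255
    m=cv2.morphologyEx(m,cv2.MORPH_CLOSE,np.ones((5,5)))
    cs,_=cv2.findContours(m,0,1); k=max(cs,key=cv2.contourArea)
    P=np.array([onz(c,p[0],z)[:2] for p in k],np.float32)
    r=cv2.minAreaRect(P); print(dbg,cv2.contourArea(k),'c',np.round(r[0],1),'size',np.round(r[1],1),'ang',round(r[2],2)); return r
for n,rois in (('top',dict(g=(270,355,180,240),y=(270,355,140,205),m=(180,262,180,248))),('side',dict(g=(300,360,180,235),y=(260,335,170,225),m=(260,345,262,340)))):
    c=D[n]; hsv=cv2.cvtColor(np.ascontiguousarray(c['pixels']),cv2.COLOR_RGB2HSV); H,S,V=[hsv[...,i].astype(int) for i in range(3)]
    for p in ([(310,195),(300,220),(315,165),(222,214),(200,180),(270,200),(310,211)] if n=='top' else [(340,215),(295,195),(305,300),(310,225)]): print(p,hsv[p[1],p[0]])
    rect(c,(H>35)&(H<60)&(S>150),rois['g'],118,n+' green')
    rect(c,(H>20)&(H<=32)&(S>150)&(V>130),rois['y'],108,n+' yellow')
    rect(c,(H>8)&(H<20)&(S>60)&(V>115),rois['m'],4,n+' mat')
    # knob
    x0,x1,y0,y1={'top':(300,320,203,219),'side':(322,342,192,214)}[n]
    k=(V[y0:y1,x0:x1]<110)
    ys,xs=np.nonzero(k); print('knob px',xs.mean()+x0,ys.mean()+y0,xs.min()+x0,xs.max()+x0,ys.min()+y0,ys.max()+y0,len(xs))
    print(k.astype(int) if n=='side' else '')
    cv2.imwrite(f'pics/{n}crop.png',cv2.resize(c['pixels'][130:250,170:370,::-1] if n=='top' else c['pixels'][165:345,240:380,::-1],None,fx=4 if n=='top' else 3.3,fy=4 if n=='top' else 3.3,interpolation=2))
```

```text
(310, 195) [ 20 163 171]
(300, 220) [ 46 126 158]
(315, 165) [ 22 153 160]
(222, 214) [ 14 115 140]
(200, 180) [ 12 126 103]
(270, 200) [ 13 127 110]
(310, 211) [ 13 126  85]
top green 0.0 c [542.8  41. ] size [0. 0.] ang 0.0
top yellow 2285.0 c [624.    9.1] size [196.3 159.6] ang 83.35
top mat 2912.5 c [478.6 356.1] size [211.7 297.6] ang 1.19
knob px 310.33870967741933 210.8548387096774 306 315 207 215 62

(340, 215) [ 46 142 223]
(295, 195) [ 24 147 244]
(305, 300) [ 14 114 217]
(310, 225) [ 16 131 183]Traceback (most recent call last):
  File "<stdin>", line 13, in <module>
  File "<stdin>", line 7, in rect
ValueError: max() iterable argument is empty
```

View pics/topcrop.png

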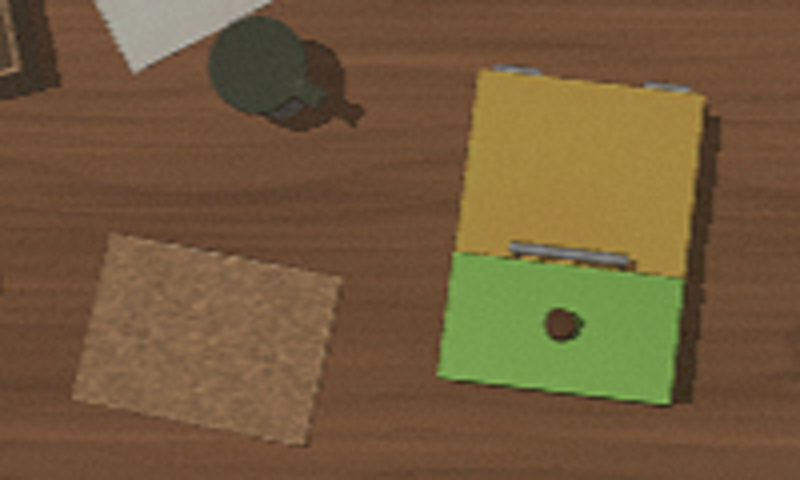

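The crop shows the mat's corners at about (108,234), (342,278), (306,444) and (72,400). The green lid spans (440-684, 252-405), the knob is at (561,324), and the bar runs from (510,247) to (630,262). I'll tighten the masks.

```bash
cat > meas.py <<'E'
from h import *
import pickle
D=pickle.load(open('d0.pkl','rb'))
def rect(c,mask,roi,z,dbg):
    m=np.zeros(mask.shape,np.uint8); x0,x1,y0,y1=roi; m[y0:y1,x0:x1]=mask[y0:y1,x0:x1]*255
    m=cv2.morphologyEx(m,cv2.MORPH_CLOSE,np.ones((5,5)))
    m=cv2.morphologyEx(m,cv2.MORPH_OPEN,np.ones((3,3)))
    cs,_=cv2.findContours(m,0,1); k=max(cs,key=cv2.contourArea)
    P=np.array([onz(c,p[0],z)[:2] for p in k],np.float32)
    r=cv2.minAreaRect(P); print(dbg,cv2.contourArea(k),'c',np.round(r[0],1),'size',np.round(r[1],1),'ang',round(r[2],2)); return r
for n,rois in (('top',dict(g=(270,355,180,240),y=(270,355,140,205),m=(180,262,180,248))),('side',dict(g=(300,360,180,235),y=(260,335,170,225),m=(260,345,262,340)))):
    c=D[n]; px=np.ascontiguousarray(c['pixels']); hsv=cv2.cvtColor(px,cv2.COLOR_RGB2HSV); H,S,V=[hsv[...,i].astype(int) for i in range(3)]
    rect(c,(H>36)&(H<60)&(S>90),rois['g'],118,n+' green')
    rect(c,(H>18)&(H<=32)&(S>125)&(V>130),rois['y'],108,n+' yellow')
    g=cv2.GaussianBlur(V.astype(np.uint8),(5,5),0)
    x0,x1,y0,y1=rois['m']; t,b=cv2.threshold(g[y0:y1,x0:x1],0,255,cv2.THRESH_OTSU); print('otsu',t)
    rect(c,g>t,rois['m'],4,n+' mat')
    x0,x1,y0,y1={'top':(300,320,203,219),'side':(322,342,192,214)}[n]
    k=(V[y0:y1,x0:x1]<110)&((H[y0:y1,x0:x1]<36)|(H[y0:y1,x0:x1]>60))
    ys,xs=np.nonzero(k); print('knob px',xs.mean()+x0,ys.mean()+y0,xs.min()+x0,xs.max()+x0,ys.min()+y0,ys.max()+y0,len(xs))
    if n=='top': print('knob@150',onz(c,(xs.mean()+x0,ys.mean()+y0),150).round(1))
    for q in ((.0,),): pass
    if n=='side': cv2.imwrite('pics/sidecrop.png',cv2.resize(c['pixels'][165:345,240:380,::-1],None,fx=3.3,fy=3.3,interpolation=2))
c=D['top']
a,b=onz(c,(170+510/4,130+247/4),152),onz(c,(170+630/4,130+262/4),152)
print('bar',(a+b)/2,np.linalg.norm(a-b),np.degrees(np.arctan2(-(a-b)[0],(a-b)[1])))
E
python3 meas.py
```

```text
top green 1780.5 c [485.5  23.4] size [200.2 109.5] ang 83.62
top yellow 2451.0 c [623.    9.3] size [197.8 162.1] ang 83.86
otsu 119.0
top mat 2410.0 c [484.4 355.4] size [218.5 160.8] ang 79.4
knob px 309.59183673469386 210.6734693877551 306 313 207 214 49
knob@150 [485.5  23.4 150. ]
side green 1161.5 c [481.7  30.3] size [205.2 111.8] ang 83.46
side yellow 1539.5 c [616.9  13.2] size [201.7 168.1] ang 83.74
otsu 196.0
side mat 2742.0 c [473.2 358.9] size [222.1 180.4] ang 80.1
knob px 331.4102564102564 204.30769230769232 329 334 201 208 39
bar [542.78803462  14.28243445 152.        ] 101.46666574578312 -6.8033630395614
```

```bash
cat >> h.py <<'E'
from scipy.spatial.transform import Rotation as Rn
HP=bot.hold_point_z
YAW=-6.3
def toolR(xang,pitch=0):
    # pointing down, tool x at world angle xang
    a=np.radians(xang); x=np.array([np.cos(a),np.sin(a),0]); z=np.array([0,0,-1.]); 
    return np.stack([x,np.cross(z,x),z],1)
def plan(g,Rt):
    "grasp point target g (mm), orientation -> slide (m), angular"
    s=bot.observe(); p=np.array(s['position']); R=np.array(s['tool_rot'])
    t=np.array(g)-Rt[:,2]*HP
    return (R.T@(t-p)/1000).round(4).tolist(), Rn.from_matrix(R.T@Rt).as_rotvec().round(4).tolist()
def st():
    s=bot.observe(); p=np.array(s['position']); R=np.array(s['tool_rot'])
    print('t',s['time_s'],'tcp',p.round(1),'grasp',(p+R[:,2]*HP).round(1),'xang',round(np.degrees(np.arctan2(R[1,0],R[0,0])),2),'z',R[:,2].round(4),'w',round(s['width'],3),'F',np.round(s['wrist_force'],2),'q',np.round(s['joint_positions'],1))
E
python3 - <<'E'
from h import *; import pickle
D=pickle.load(open('d0.pkl','rb'))
print('side proj knob',proj(D['side'],[[485.5,23.4,138],[485.5,23.4,158],[485.5,23.4,118]]))
st()
print(plan([485.5,23.4,229],toolR(YAW)))
E
```

```text
side proj knob [[330.92421259 201.86596493]
 [330.97624321 197.92137029]
 [330.873072   205.74308406]]
t 0.15 tcp [ 255.9 -597.3  404. ] grasp [ 255.7 -597.1  232.6] xang 23.19 z [-6.0e-04  1.2e-03 -1.0e+00] w 1.001 F [-0.18 -0.17 -0.21] q [64.3 26.8 -0.7 91.9  0.3 61.4 -3.2]
([0.4555, -0.4802, 0.0042], [-0.0013, 0.0005, 0.5146])
```

Request:
carry_out(
  rows=[
    {"slide":[0.15,-0.16,0.0],"angular":[0,0,0.17],"gripper":100},
    {"slide":[0.3,-0.32,0.0],"angular":[0,0,0.34],"gripper":100},
    {"slide":[0.455,-0.48,0.004],"angular":[0,0,0.515],"gripper":100},
    {"slide":[0.455,-0.48,0.004],"angular":[0,0,0.515],"gripper":100},
    {"slide":[0.455,-0.48,0.004],"angular":[0,0,0.515],"gripper":100},
    {"slide":[0.455,-0.48,0.004],"angular":[0,0,0.515],"gripper":100},
    {"slide":[0.455,-0.48,0.004],"angular":[0,0,0.515],"gripper":100},
    {"slide":[0.455,-0.48,0.004],"angular":[0,0,0.515],"gripper":100},
    {"slide":[0.455,-0.48,0.004],"angular":[0,0,0.515],"gripper":100},
    {"slide":[0.455,-0.48,0.004],"angular":[0,0,0.515],"gripper":100},
  ],
)

```text
time_s: 1.15
position: [429.0, -126.6, 401.9]
tool_rot: [[0.994, -0.11, -0.0], [-0.11, -0.994, 0.001], [-0.0, -0.001, -1.0]]
wrist_force: [0.9, 0.7, -0.1]
width: 1.001
```

Run:
```python
from h import *
st()
print(plan([485.5,23.4,229],toolR(YAW)))
```

```text
t 1.15 tcp [ 429.  -126.6  401.9] grasp [ 429.  -126.5  230.5] xang -6.33 z [-2.e-04  9.e-04 -1.e+00] w 1.001 F [ 0.91  0.71 -0.1 ] q [ 23.7   8.  -12.4 118.5   2.1  53.7 -86.2]
([0.0396, -0.1554, 0.0016], [-0.0008, 0.0003, -0.0005])
```

Request:
carry_out(
  rows=[
    {"slide":[0.04,-0.155,0.0015],"angular":[0,0,0],"gripper":100},
    {"slide":[0.04,-0.155,0.0015],"angular":[0,0,0],"gripper":100},
    {"slide":[0.04,-0.155,0.0015],"angular":[0,0,0],"gripper":100},
    {"slide":[0.04,-0.155,0.0015],"angular":[0,0,0],"gripper":100},
    {"slide":[0.04,-0.155,0.0015],"angular":[0,0,0],"gripper":100},
    {"slide":[0.04,-0.155,0.0015],"angular":[0,0,0],"gripper":100},
  ],
)

```text
time_s: 1.75
position: [485.5, 21.7, 400.1]
tool_rot: [[0.994, -0.111, -0.001], [-0.111, -0.994, -0.0], [-0.001, 0.0, -1.0]]
wrist_force: [-0.3, -0.7, 0.2]
width: 0.997
```

Run:
```python
from h import *
st()
c=camera('wrist'); save(c,'wrist1')
print(proj(c,[[485.5,23.4,158],[485.5,23.4,118],[542.8,14.3,153]]))
print(plan([485.5,23.4,147],toolR(YAW)))
```

```text
t 1.75 tcp [485.5  21.7 400.1] grasp [485.3  21.7 228.7] xang -6.4 z [-0.0014 -0.     -1.    ] w 0.997 F [-0.31 -0.66  0.16] q [  10.2   12.7  -18.9  113.5    5.    54.7 -107.6]
[[320.86504607 221.90734183]
 [321.15667119 206.52605067]
 [324.39265011 148.29583943]]
([-0.0002, -0.0023, 0.0818], [0.0002, 0.0012, -0.0032])
```

View pics/wrist1.png

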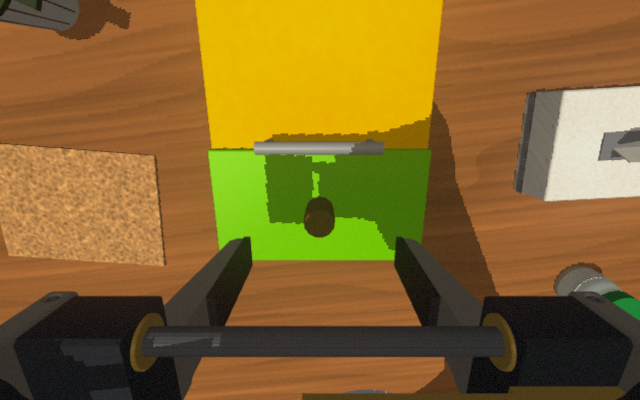

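The knob's top shows at (319,224) against a prediction of (321,222), and the bar is centred at (319,148). That matches, so I'll descend.

Request:
carry_out(
  rows=[
    {"slide":[0,-0.0015,0.03],"angular":[0,0,-0.002],"gripper":100},
    {"slide":[0,-0.0015,0.06],"angular":[0,0,-0.002],"gripper":100},
    {"slide":[0,-0.0015,0.08],"angular":[0,0,-0.002],"gripper":100},
    {"slide":[0,-0.0015,0.082],"angular":[0,0,-0.002],"gripper":100},
    {"slide":[0,-0.0015,0.082],"angular":[0,0,-0.002],"gripper":100},
  ],
)

```text
time_s: 2.3
position: [485.5, 21.2, 318.3]
tool_rot: [[0.994, -0.113, -0.002], [-0.113, -0.994, -0.001], [-0.002, 0.001, -1.0]]
wrist_force: [1.4, -0.7, -0.1]
width: 0.998
```

Run:
```python
from h import *
st()
```

```text
t 2.3 tcp [485.5  21.2 318.3] grasp [485.2  21.1 146.9] xang -6.5 z [-1.8e-03 -6.0e-04 -1.0e+00] w 0.998 F [ 1.35 -0.71 -0.14] q [   8.8   19.3  -17.9  117.7    8.4   44.3 -110.7]
```

Request:
carry_out(
  newtons=20,
  rows=[
    {"slide":[0,-0.002,0],"angular":[0,0,0.0],"gripper":60},
    {"slide":[0,-0.002,0],"angular":[0,0,0],"gripper":20},
    {"slide":[0,-0.002,0],"angular":[0,0,0],"gripper":10},
    {"slide":[0,-0.002,0],"angular":[0,0,0],"gripper":10},
    {"slide":[0,-0.002,0],"angular":[0,0,0],"gripper":10},
    {"slide":[0,-0.002,0],"angular":[0,0,0],"gripper":10},
  ],
)

```text
time_s: 2.9
position: [485.7, 23.3, 318.4]
tool_rot: [[0.994, -0.113, -0.002], [-0.113, -0.994, -0.001], [-0.002, 0.001, -1.0]]
wrist_force: [-0.1, -0.6, 0.9]
width: 0.498
```

Run:
```python
from h import *
st()
```

```text
t 2.9 tcp [485.7  23.3 318.4] grasp [485.4  23.2 147. ] xang -6.5 z [-1.6e-03 -6.0e-04 -1.0e+00] w 0.498 F [-0.11 -0.62  0.91] q [   8.6   19.3  -17.9  117.6    8.4   44.3 -110.9]
```

Fingers are still closing (knob would be about 0.28).

Request:
carry_out(
  rows=[
    {"slide":[0,0,0],"angular":[0,0,0.0],"gripper":10},
    {"slide":[0,0,0],"angular":[0,0,0],"gripper":10},
    {"slide":[0,0,0],"angular":[0,0,0],"gripper":10},
    {"slide":[0,0,0],"angular":[0,0,0],"gripper":10},
    {"slide":[0,0,0],"angular":[0,0,0],"gripper":10},
    {"slide":[0,0,0],"angular":[0,0,0],"gripper":10},
  ],
)

```text
time_s: 3.5
position: [485.7, 23.5, 318.4]
tool_rot: [[0.994, -0.113, -0.002], [-0.113, -0.994, -0.0], [-0.002, 0.0, -1.0]]
wrist_force: [0.4, 1.2, -0.3]
width: 0.28
```

Run:
```python
from h import *
st()
```

```text
t 3.5 tcp [485.7  23.5 318.4] grasp [485.5  23.4 147. ] xang -6.49 z [-1.6e-03 -3.0e-04 -1.0e+00] w 0.28 F [ 0.45  1.22 -0.3 ] q [   8.6   19.3  -17.9  117.6    8.4   44.3 -110.9]
```

The opening of 0.28 is 25.8 mm, so the knob is gripped. Now I'll lift straight up.

Request:
carry_out(
  newtons=25,
  rows=[
    {"slide":[0,0,-0.01],"angular":[0,0,0.0],"gripper":10},
    {"slide":[0,0,-0.025],"angular":[0,0,0],"gripper":10},
    {"slide":[0,0,-0.045],"angular":[0,0,0],"gripper":10},
    {"slide":[0,0,-0.065],"angular":[0,0,0],"gripper":10},
    {"slide":[0,0,-0.08],"angular":[0,0,0],"gripper":10},
    {"slide":[0,0,-0.08],"angular":[0,0,0],"gripper":10},
  ],
)

```text
time_s: 4.1
position: [486.3, 23.4, 400.6]
tool_rot: [[0.994, -0.113, 0.003], [-0.113, -0.994, -0.001], [0.003, 0.0, -1.0]]
wrist_force: [-0.8, -0.8, -2.4]
width: 0.273
```

Run:
```python
from h import *
st()
c=camera('wrist'); save(c,'wrist2')
print(plan([484.4,355.4,227],toolR(-10.5)))
```

```text
t 4.1 tcp [486.3  23.4 400.6] grasp [486.7  23.3 229.2] xang -6.5 z [ 2.5e-03 -6.0e-04 -1.0e+00] w 0.273 F [-0.79 -0.78 -2.44] q [  10.1   12.7  -19.1  113.4    5.1   54.5 -108. ]
([-0.0391, -0.3298, 0.0006], [0.0007, -0.0003, 0.0696])
```

View pics/wrist2.png

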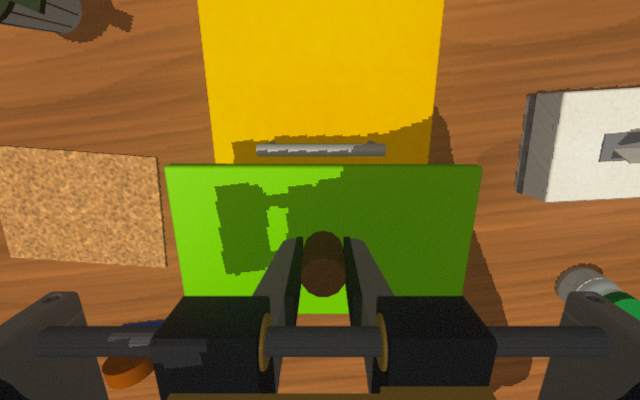

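The green lid is held level by the knob at (323,262), and the mat is visible on the left. I'll carry the lid across.

Request:
carry_out(
  rows=[
    {"slide":[-0.003,-0.02,0],"angular":[0,0,0.01],"gripper":10},
    {"slide":[-0.007,-0.055,0],"angular":[0,0,0.02],"gripper":10},
    {"slide":[-0.012,-0.095,0],"angular":[0,0,0.03],"gripper":10},
    {"slide":[-0.017,-0.14,0],"angular":[0,0,0.04],"gripper":10},
    {"slide":[-0.022,-0.185,0],"angular":[0,0,0.05],"gripper":10},
    {"slide":[-0.027,-0.23,0],"angular":[0,0,0.06],"gripper":10},
    {"slide":[-0.032,-0.27,0],"angular":[0,0,0.07],"gripper":10},
    {"slide":[-0.036,-0.3,0],"angular":[0,0,0.07],"gripper":10},
    {"slide":[-0.039,-0.325,0],"angular":[0,0,0.07],"gripper":10},
    {"slide":[-0.039,-0.33,0],"angular":[0,0,0.07],"gripper":10},
  ],
)

```text
time_s: 5.15
position: [483.0, 358.6, 397.4]
tool_rot: [[0.984, -0.178, -0.003], [-0.178, -0.984, -0.0], [-0.003, 0.001, -1.0]]
wrist_force: [-0.9, -0.4, -3.3]
width: 0.275
```

Run:
```python
from h import *
st()
for n in('wrist','side'):
    c=camera(n); save(c,n+'3')
print(plan([484.4,355.4,60],toolR(-10.5)))
```

```text
t 5.15 tcp [483.  358.6 397.4] grasp [482.5 358.6 226. ] xang -10.25 z [-2.7e-03 -1.0e-04 -1.0e+00] w 0.275 F [-0.91 -0.38 -3.25] q [ -20.5   25.2  -25.2   98.    12.    59.7 -150. ]
([0.0007, -0.0, 0.1661], [0.0026, 0.0016, 0.0013])
```

View pics/wrist3.png

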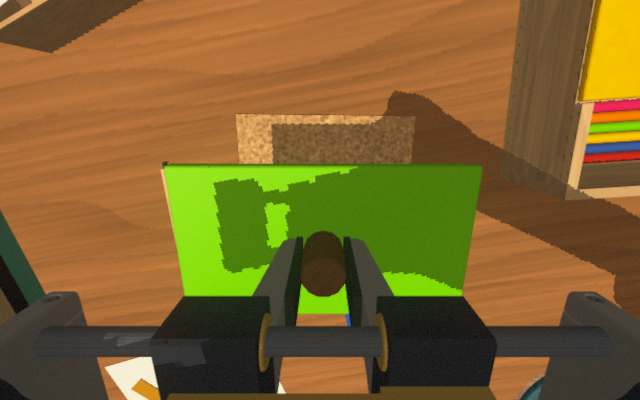

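View pics/side3.png

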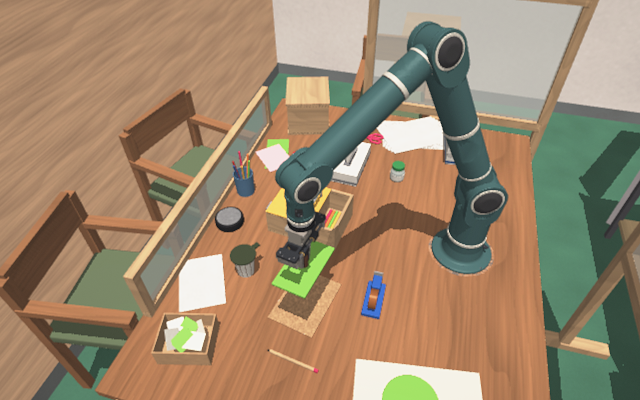

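The lid is level over the mat and the front bay is exposed; nothing else has been disturbed. I'll lower it.

Request:
carry_out(
  rows=[
    {"slide":[0.0005,0,0.02],"angular":[0.002,0.001,0],"gripper":10},
    {"slide":[0.0005,0,0.05],"angular":[0.002,0.001,0],"gripper":10},
    {"slide":[0.0005,0,0.085],"angular":[0.002,0.001,0],"gripper":10},
    {"slide":[0.0005,0,0.115],"angular":[0.002,0.001,0],"gripper":10},
    {"slide":[0.0005,0,0.14],"angular":[0.002,0.001,0],"gripper":10},
    {"slide":[0.0005,0,0.155],"angular":[0.002,0.001,0],"gripper":10},
    {"slide":[0.0005,0,0.165],"angular":[0.002,0.001,0],"gripper":10},
    {"slide":[0.0005,0,0.17],"angular":[0.002,0.001,0],"gripper":10},
    {"slide":[0.0005,0,0.17],"angular":[0.002,0.001,0],"gripper":10},
    {"slide":[0.0005,0,0.17],"angular":[0.002,0.001,0],"gripper":10},
  ],
)

```text
time_s: 6.25
position: [484.6, 355.6, 228.5]
tool_rot: [[0.983, -0.181, 0.001], [-0.181, -0.983, 0.001], [0.001, -0.001, -1.0]]
wrist_force: [-0.3, 0.1, -2.1]
width: 0.277
```

Run:
```python
from h import *
st()
print(plan([484.4,355.4,49],toolR(-10.5)))
```

```text
t 6.25 tcp [484.6 355.6 228.5] grasp [484.7 355.7  57.1] xang -10.43 z [ 8.e-04  6.e-04 -1.e+00] w 0.277 F [-0.26  0.08 -2.15] q [ -23.8   37.2  -20.8  104.2   18.7   41.9 -155.3]
([-0.0002, 0.0003, 0.0081], [-0.0007, -0.0007, 0.0011])
```

Request:
carry_out(
  rows=[
    {"slide":[0,0,0.003],"angular":[-0.0005,-0.0005,0],"gripper":10},
    {"slide":[0,0,0.005],"angular":[-0.0005,-0.0005,0],"gripper":10},
    {"slide":[0,0,0.007],"angular":[-0.0005,-0.0005,0],"gripper":10},
    {"slide":[0,0,0.007],"angular":[-0.0005,-0.0005,0],"gripper":10},
    {"slide":[0,0,0.007],"angular":[-0.0005,-0.0005,0],"gripper":10},
  ],
)

```text
time_s: 6.75
position: [484.6, 355.6, 221.5]
tool_rot: [[0.983, -0.181, 0.0], [-0.181, -0.983, 0.0], [0.0, -0.0, -1.0]]
wrist_force: [0.5, -0.3, -2.9]
width: 0.28
```

Run:
```python
from h import *
st()
```

```text
t 6.75 tcp [484.6 355.6 221.5] grasp [484.6 355.7  50.1] xang -10.43 z [ 1.e-04  1.e-04 -1.e+00] w 0.28 F [ 0.52 -0.3  -2.89] q [ -24.    37.8  -20.5  104.3   19.    41.2 -155.5]
```

Still carrying the weight (-2.9 N); I'll go down slowly another 2 mm.

Request:
carry_out(
  rows=[
    {"slide":[0,0,0.001],"angular":[0,0,0],"gripper":10},
    {"slide":[0,0,0.0015],"angular":[0,0,0],"gripper":10},
    {"slide":[0,0,0.0015],"angular":[0,0,0],"gripper":10},
    {"slide":[0,0,0.0015],"angular":[0,0,0],"gripper":10},
  ],
)

```text
time_s: 7.15
position: [484.7, 355.7, 220.4]
tool_rot: [[0.983, -0.181, 0.001], [-0.181, -0.983, 0.0], [0.001, -0.0, -1.0]]
wrist_force: [-1.0, -1.4, 3.0]
width: 0.276
```

Run:
```python
from h import *
st(); c=camera('side'); save(c,'side4'); st()
cv2.imwrite('pics/side4c.png',cv2.resize(c['pixels'][220:345,230:400,::-1],None,fx=4,fy=4,interpolation=2))
```

```text
t 7.15 tcp [484.7 355.7 220.4] grasp [484.8 355.8  49. ] xang -10.43 z [ 6.e-04  2.e-04 -1.e+00] w 0.276 F [-0.97 -1.39  3.  ] q [ -24.1   37.9  -20.5  104.3   19.1   41.1 -155.5]
t 7.2 tcp [484.7 355.7 220.4] grasp [484.8 355.8  49. ] xang -10.43 z [ 6.e-04  2.e-04 -1.e+00] w 0.276 F [-1.93 -0.71  3.46] q [ -24.1   37.9  -20.5  104.4   19.1   41.1 -155.5]
```

View pics/side4c.png

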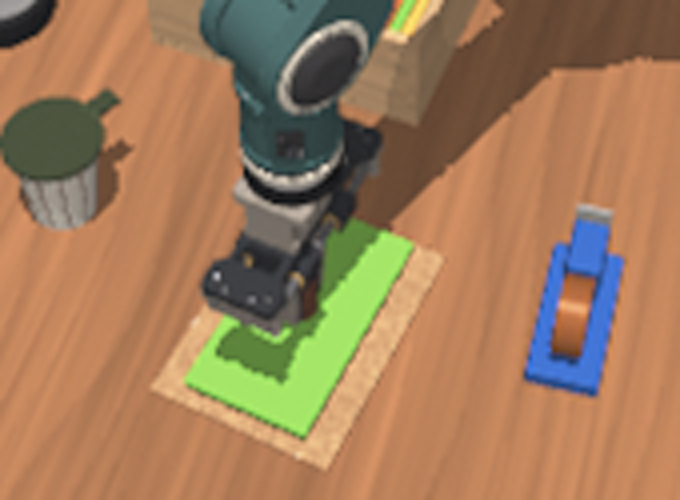

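The lid lies flat and centred on the mat, with the mat's margins visible all round, and the force is now +3 N. Release it, then rise.

Request:
carry_out(
  rows=[
    {"slide":[0,0,0],"angular":[0,0,0],"gripper":60},
    {"slide":[0,0,0],"angular":[0,0,0],"gripper":60},
    {"slide":[0,0,0],"angular":[0,0,0],"gripper":60},
    {"slide":[0,0,0],"angular":[0,0,0],"gripper":60},
    {"slide":[0,0,0],"angular":[0,0,0],"gripper":60},
    {"slide":[0,0,0],"angular":[0,0,0],"gripper":60},
  ],
)

```text
time_s: 7.8
position: [484.7, 355.7, 220.3]
tool_rot: [[0.983, -0.181, 0.0], [-0.181, -0.983, 0.0], [0.0, -0.0, -1.0]]
wrist_force: [-0.2, 0.8, 0.0]
width: 0.602
```

Run:
```python
from h import *
st()
```

```text
t 7.8 tcp [484.7 355.7 220.3] grasp [484.7 355.8  48.9] xang -10.43 z [ 5.e-04  3.e-04 -1.e+00] w 0.602 F [-0.24  0.77  0.05] q [ -24.1   37.9  -20.5  104.4   19.1   41.1 -155.5]
```

Request:
carry_out(
  rows=[
    {"slide":[0,0,-0.03],"angular":[0,0,0],"gripper":60},
    {"slide":[0,0,-0.07],"angular":[0,0,0],"gripper":60},
    {"slide":[0,0,-0.115],"angular":[0,0,0],"gripper":60},
    {"slide":[0,0,-0.16],"angular":[0,0,0],"gripper":60},
    {"slide":[0,0,-0.2],"angular":[0,0,0],"gripper":60},
    {"slide":[0,0,-0.2],"angular":[0,0,0],"gripper":60},
  ],
)

```text
time_s: 8.4
position: [485.2, 356.9, 426.8]
tool_rot: [[0.983, -0.181, 0.01], [-0.181, -0.983, 0.007], [0.008, -0.008, -1.0]]
wrist_force: [-0.5, -0.3, -0.5]
width: 0.602
```

Run:
```python
from h import *
st()
c=camera('wrist'); save(c,'wrist5'); 
print(proj(c,[[484.7,355.6,60],[484.4,355.4,4]]))
print(plan([545.1,16.8,235],toolR(83.7)))
```

```text
t 8.4 tcp [485.2 356.9 426.8] grasp [486.9 358.1 255.4] xang -10.43 z [ 0.0098  0.0068 -0.9999] w 0.602 F [-0.51 -0.25 -0.47] q [ -19.8   23.4  -25.8   96.4   11.4   62.1 -149.4]
[[326.67405598 187.76653737]
 [326.7084827  178.37813461]]
([0.1207, 0.3229, 0.0163], [0.0006, -0.0076, -1.643])
```

View pics/wrist5.png

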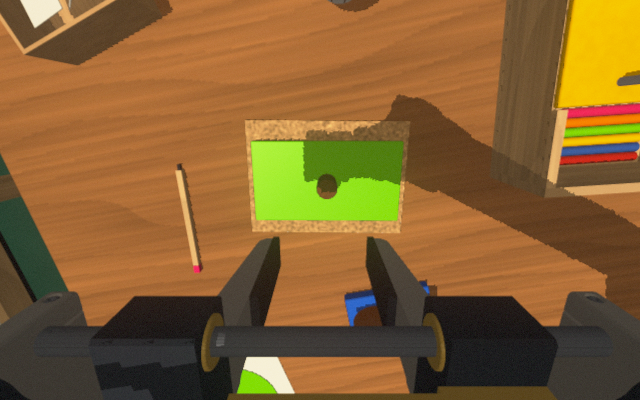

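The lid lies centred and free on the mat, knob at (326,186) as predicted. Next, the bar.

Request:
carry_out(
  rows=[
    {"slide":[0.01,0.03,0.0],"angular":[0,0,-0.15],"gripper":60},
    {"slide":[0.025,0.065,0.0],"angular":[0,0,-0.3],"gripper":60},
    {"slide":[0.04,0.1,0.0],"angular":[0,0,-0.45],"gripper":60},
    {"slide":[0.055,0.14,0.0],"angular":[0,0,-0.6],"gripper":60},
    {"slide":[0.07,0.18,0.0],"angular":[0,0,-0.75],"gripper":60},
    {"slide":[0.085,0.22,0.0],"angular":[0,-0.004,-0.9],"gripper":60},
    {"slide":[0.1,0.26,0.0],"angular":[0,-0.005,-1.05],"gripper":60},
    {"slide":[0.11,0.29,0.0],"angular":[0,-0.007,-1.2],"gripper":60},
    {"slide":[0.12,0.31,0.0],"angular":[0,-0.007,-1.35],"gripper":60},
    {"slide":[0.12,0.323,0.0],"angular":[0,-0.0075,-1.5],"gripper":60},
  ],
)

```text
time_s: 9.45
position: [544.5, 13.8, 420.7]
tool_rot: [[0.264, 0.964, -0.003], [0.964, -0.264, -0.0], [-0.001, -0.003, -1.0]]
wrist_force: [0.7, -0.8, -0.9]
width: 0.599
```

Run:
```python
from h import *
st()
print(plan([545.1,16.8,235],toolR(83.7)))
```

```text
t 9.45 tcp [544.5  13.8 420.7] grasp [544.1  13.8 249.3] xang 74.66 z [-2.7e-03 -2.0e-04 -1.0e+00] w 0.599 F [ 0.67 -0.77 -0.91] q [ 24.4  20.1 -36.1 103.9  13.4  60.5 -32.1]
([0.0031, -0.0002, 0.0143], [-0.0026, 0.0007, -0.1577])
```

Request:
carry_out(
  rows=[
    {"slide":[0.003,0,0.005],"angular":[-0.002,0,-0.08],"gripper":60},
    {"slide":[0.003,0,0.014],"angular":[-0.002,0,-0.158],"gripper":60},
    {"slide":[0.003,0,0.014],"angular":[-0.002,0,-0.158],"gripper":60},
    {"slide":[0.003,0,0.014],"angular":[-0.002,0,-0.158],"gripper":60},
  ],
)

```text
time_s: 9.85
position: [545.0, 16.6, 405.6]
tool_rot: [[0.111, 0.994, -0.003], [0.994, -0.111, -0.0], [-0.001, -0.003, -1.0]]
wrist_force: [0.1, -0.9, 1.6]
width: 0.605
```

Run:
```python
from h import *
st()
c=camera('wrist'); save(c,'wrist6'); 
u=np.array([-np.sin(np.radians(YAW)),np.cos(np.radians(YAW)),0])
b=np.array([545.1,16.8,148])
print(proj(c,[b,b+50*u,b-50*u]))
print(plan([545.1,16.8,148],toolR(83.7)))
```

```text
t 9.85 tcp [545.   16.6 405.6] grasp [544.5  16.6 234.2] xang 83.62 z [-3.e-03 -2.e-04 -1.e+00] w 0.605 F [ 0.1  -0.85  1.63] q [ 25.1  21.5 -37.5 104.6  15.1  59.1 -24.8]
[[324.21024209 216.1660373 ]
 [324.32727547 157.574454  ]
 [324.10634993 268.17860162]]
([0.0001, 0.0001, 0.0868], [-0.0019, 0.0005, -0.001])
```

View pics/wrist6.png

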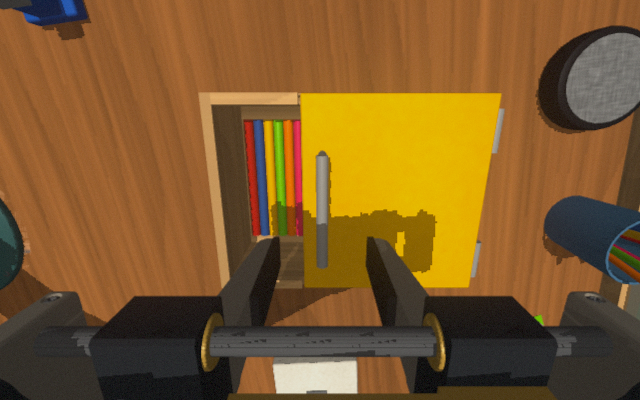

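The bar runs from (323,155) to (322,268); I predicted column 324, rows 157 to 268. It agrees to about 1 mm, so I'll descend onto it.

Request:
carry_out(
  rows=[
    {"slide":[0,0,0.03],"angular":[-0.002,0,0],"gripper":60},
    {"slide":[0,0,0.06],"angular":[-0.002,0,0],"gripper":60},
    {"slide":[0,-0.001,0.08],"angular":[-0.002,0,0],"gripper":60},
    {"slide":[0,-0.001,0.086],"angular":[-0.002,0,0],"gripper":60},
    {"slide":[0,-0.001,0.086],"angular":[-0.002,0,0],"gripper":40},
    {"slide":[0,-0.001,0.086],"angular":[-0.002,0,0],"gripper":30},
  ],
)

```text
time_s: 10.5
position: [544.6, 17.1, 321.3]
tool_rot: [[0.111, 0.994, 0.002], [0.994, -0.111, -0.0], [-0.0, 0.002, -1.0]]
wrist_force: [-0.1, -0.1, 0.0]
width: 0.448
```

Run:
```python
from h import *
st()
```

```text
t 10.5 tcp [544.6  17.1 321.3] grasp [544.9  17.1 149.9] xang 83.63 z [ 1.9e-03 -4.0e-04 -1.0e+00] w 0.448 F [-0.08 -0.08  0.01] q [ 22.3  27.5 -34.8 109.   20.3  49.6 -29.2]
```

Request:
carry_out(
  newtons=15,
  rows=[
    {"slide":[0,0,0.0015],"angular":[0,0,0],"gripper":2},
    {"slide":[0,0,0.0015],"angular":[0,0,0],"gripper":2},
    {"slide":[0,0,0.0015],"angular":[0,0,0],"gripper":2},
    {"slide":[0,0,0.0015],"angular":[0,0,0],"gripper":2},
    {"slide":[0,0,0.0015],"angular":[0,0,0],"gripper":2},
    {"slide":[0,0,0.0015],"angular":[0,0,0],"gripper":2},
    {"slide":[0,0,0.0015],"angular":[0,0,0],"gripper":2},
    {"slide":[0,0,0.0015],"angular":[0,0,0],"gripper":2},
  ],
)

```text
time_s: 11.3
position: [543.7, 17.4, 320.0]
tool_rot: [[0.111, 0.994, -0.001], [0.994, -0.111, -0.001], [-0.001, -0.001, -1.0]]
wrist_force: [-4.1, 0.7, 5.6]
width: 0.102
```

Run:
```python
from h import *
st()
```

```text
t 11.3 tcp [543.7  17.4 320. ] grasp [543.5  17.2 148.6] xang 83.63 z [-0.0011 -0.0011 -1.    ] w 0.102 F [-4.14  0.68  5.57] q [ 22.2  27.5 -34.7 109.1  20.3  49.6 -29.2]
```

The fingers hold the bar (9.4 mm). I'll raise it along the arc with the tool kept vertical, starting with 0 to 30 degrees: dx = 160(1-cos a) + 48 sin a and dz = 160 sin a - 48(1-cos a).

Request:
carry_out(
  rows=[
    {"slide":[0,0.003,-0.0085],"angular":[0,0,0],"gripper":2},
    {"slide":[0,0.006,-0.0165],"angular":[0,0,0],"gripper":2},
    {"slide":[0,0.011,-0.027],"angular":[0,0,0],"gripper":2},
    {"slide":[0,0.0165,-0.0375],"angular":[0,0,0],"gripper":2},
    {"slide":[0,0.0225,-0.047],"angular":[0,0,0],"gripper":2},
    {"slide":[0,0.0295,-0.0565],"angular":[0,0,0],"gripper":2},
    {"slide":[0,0.037,-0.0655],"angular":[0,0,0],"gripper":2},
    {"slide":[0,0.0455,-0.0735],"angular":[0,0,0],"gripper":2},
    {"slide":[0,0.0455,-0.0735],"angular":[0,0,0],"gripper":2},
  ],
)

```text
time_s: 12.2
position: [589.0, 12.6, 395.8]
tool_rot: [[0.111, 0.994, -0.003], [0.994, -0.111, -0.002], [-0.002, -0.003, -1.0]]
wrist_force: [-10.1, -0.9, 7.4]
width: 0.105
```

Run:
```python
from h import *
st()
c=camera('side'); save(c,'side7')
cv2.imwrite('pics/side7c.png',cv2.resize(c['pixels'][120:345,220:400,::-1],None,fx=2.6,fy=2.6,interpolation=2))
a=np.radians(60); g0=np.array([543.5,17.2,148.6]); u=np.array([np.cos(np.radians(YAW)),np.sin(np.radians(YAW)),0])
for d in (30,60):
    a=np.radians(d); t=g0+u*(160*(1-np.cos(a))+48*np.sin(a))+np.array([0,0,160*np.sin(a)-48*(1-np.cos(a))]); print(d,t,plan(t,toolR(83.7)))
```

```text
t 12.2 tcp [589.   12.6 395.8] grasp [588.5  12.2 224.4] xang 83.62 z [-0.0034 -0.0021 -1.    ] w 0.105 F [-10.08  -0.92   7.41] q [ 22.9  26.4 -36.   99.3  17.6  60.3 -25.5]
30 [588.66154576  12.21411893 222.16921938] ([-0.0004, 0.0001, 0.0017], [-0.0038, 0.0026, -0.0013])
60 [664.33505745   3.85968546 263.16406461] ([-0.0004, 0.0761, -0.0396], [-0.0038, 0.0026, -0.0013])
```

View pics/side7c.png

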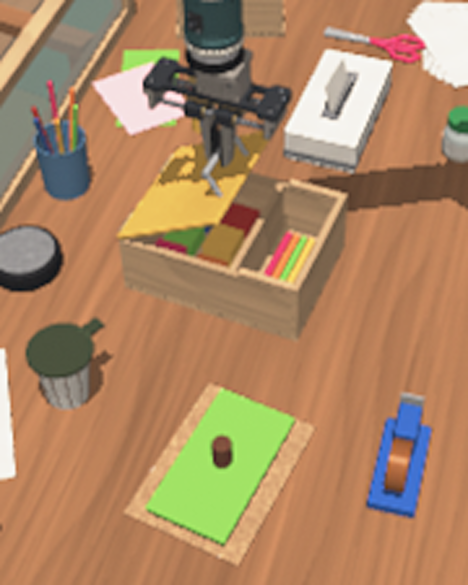

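The yellow lid is about 30 degrees up with the bar in the fingers, and the green lid is still centred on the mat. The force points radially, so I'll add about 2 mm of outward radius on the second half.

Request:
carry_out(
  rows=[
    {"slide":[0,0.008,-0.0075],"angular":[-0.003,0.002,0],"gripper":2},
    {"slide":[0,0.017,-0.0145],"angular":[-0.003,0.002,0],"gripper":2},
    {"slide":[0,0.027,-0.021],"angular":[-0.003,0.002,0],"gripper":2},
    {"slide":[0,0.037,-0.027],"angular":[-0.003,0.002,0],"gripper":2},
    {"slide":[0,0.048,-0.032],"angular":[-0.003,0.002,0],"gripper":2},
    {"slide":[0,0.059,-0.036],"angular":[-0.003,0.002,0],"gripper":2},
    {"slide":[0,0.067,-0.039],"angular":[-0.003,0.002,0],"gripper":2},
    {"slide":[0,0.0755,-0.041],"angular":[-0.003,0.002,0],"gripper":2},
    {"slide":[0,0.0755,-0.041],"angular":[-0.003,0.002,0],"gripper":2},
    {"slide":[0,0.0755,-0.041],"angular":[-0.003,0.002,0],"gripper":2},
  ],
)

```text
time_s: 13.25
position: [664.8, 3.8, 437.4]
tool_rot: [[0.112, 0.994, 0.002], [0.994, -0.112, -0.001], [-0.001, 0.002, -1.0]]
wrist_force: [-2.0, -1.7, 5.7]
width: 0.102
```

```bash
cat > chk.py <<'E'
from h import *
import sys
st()
s=bot.observe(); p=np.array(s['position']);R=np.array(s['tool_rot']); g=p+R[:,2]*HP
u=np.array([np.cos(np.radians(YAW)),np.sin(np.radians(YAW)),0])
h=np.array([543.5,17.2,148.6])+160*u-[0,0,48]
x=(g-h)@u; z=(g-h)[2]; print('rad',np.hypot(x,z),'angle',np.degrees(np.arctan2(48,160)+0)*0+180-np.degrees(np.arctan2(z,x))-np.degrees(np.arctan2(48,160)))
print('hinge',h)
c=camera('side'); save(c,sys.argv[1])
cv2.imwrite('pics/%sc.png'%sys.argv[1],cv2.resize(c['pixels'][100:345,210:400,::-1],None,fx=2.4,fy=2.4,interpolation=2))
# where the lid's front top corner should be at given angle, side cam
for d in (50,55,60,65):
    a=np.radians(d)
    v=np.array([0,0,1.]);w=np.array([-u[1],u[0],0])
    f=lambda X,Y,Z: h+u*(X*np.cos(a)+Z*np.sin(a))+v*(-X*np.sin(a)+Z*np.cos(a))+w*Y
    print(d,proj(c,[f(-180,100,8),f(-180,-100,8),f(-160,0,48)]).round(1).tolist())
E
python3 chk.py side8
```

```text
t 13.25 tcp [664.8   3.8 437.4] grasp [665.2   3.7 266. ] xang 83.58 z [ 0.0019 -0.0011 -1.    ] w 0.102 F [-1.95 -1.7   5.74] q [ 20.4  31.3 -34.7  85.9  18.6  68.5 -23.6]
rad 169.65833336476877 angle 60.50282666843566
hinge [ 7.02533753e+02 -3.57489775e-01  1.00600000e+02]
50 [[290.3, 190.7], [313.4, 155.8], [290.9, 167.3]]
55 [[286.7, 187.8], [310.1, 153.0], [287.4, 165.2]]
60 [[282.9, 185.1], [306.6, 150.5], [283.7, 163.4]]
65 [[278.9, 182.6], [303.0, 148.1], [280.0, 161.8]]
```

View pics/side8c.png

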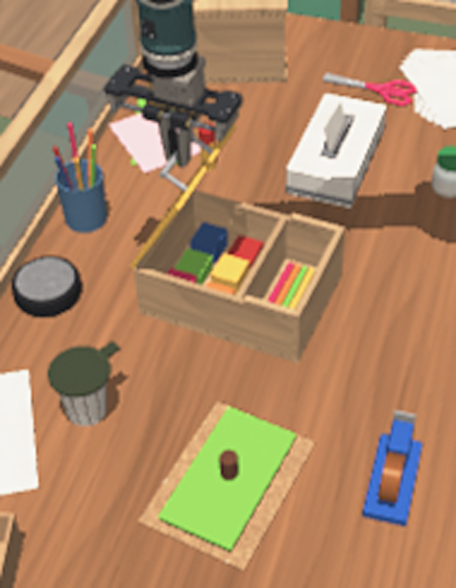

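The lid is up and seen nearly edge-on from the side camera. I'll zoom in to check its angle.

Run:
```python
import cv2
from h import *
im=cv2.imread('pics/side8.png'); z=cv2.resize(im[130:230,250:350],None,fx=6,fy=6,interpolation=0)
for d,q in ((55,[(286.7,187.8),(310.1,153.0)]),(60,[(282.9,185.1),(306.6,150.5)])):
    a=[(int((x-250+.5)*6),int((y-130+.5)*6)) for x,y in q]
    for b in a: cv2.circle(z,b,3,(255,0,255) if d==60 else (0,0,255),-1)
cv2.imwrite('pics/z8.png',z)
c=camera('wrist'); save(c,'wrist8'); st()
YA=np.radians(YAW);u=np.array([np.cos(YA),np.sin(YA),0]);h=np.array([702.5,-.4,100.6]);v=np.array([0,0,1.]);w=np.array([-u[1],u[0],0])
for d in (50,55,60,65):
    a=np.radians(d)
    f=lambda X,Y,Z: h+u*(X*np.cos(a)+Z*np.sin(a))+v*(-X*np.sin(a)+Z*np.cos(a))+w*Y
    print(d,proj(c,[f(-180,100,8),f(-180,-100,8)]).round(1).tolist())
```

```text
t 13.35 tcp [664.7   3.9 437.4] grasp [665.    3.7 266. ] xang 83.59 z [ 0.0018 -0.0011 -1.    ] w 0.099 F [-2.76 -1.41  4.63] q [ 20.4  31.3 -34.7  85.9  18.6  68.5 -23.6]
50 [[191.4, 83.4], [227.2, 371.2]]
55 [[208.9, 81.8], [241.2, 381.7]]
60 [[230.8, 80.2], [257.8, 391.6]]
65 [[257.0, 78.7], [277.0, 400.6]]
```

View pics/z8.png

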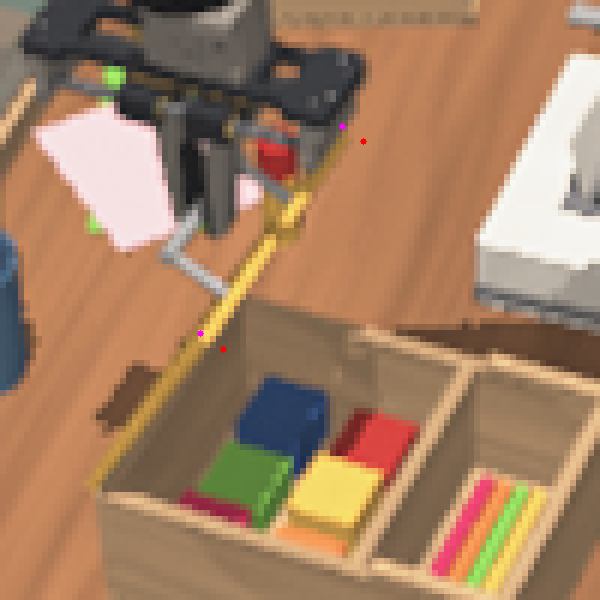

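View pics/wrist8.png

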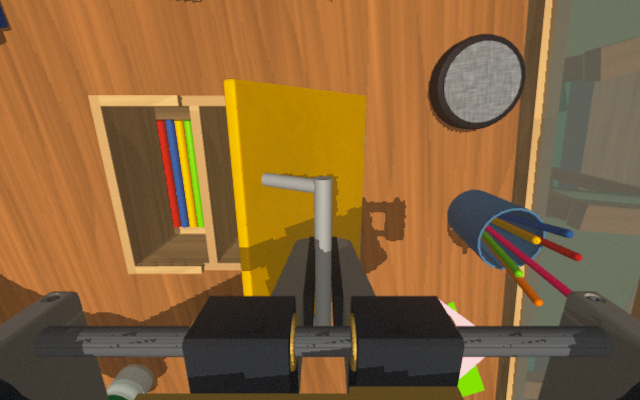

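In the wrist picture the lid's front edge starts at (226–236,80), where 60 degrees predicts (231,80). The zoomed side view also has the edge on the 60-degree markers. I'll hold briefly and confirm it is steady.

Request:
carry_out(
  rows=[
    {"slide":[0,0,0],"angular":[0,0,0],"gripper":2},
    {"slide":[0,0,0],"angular":[0,0,0],"gripper":2},
    {"slide":[0,0,0],"angular":[0,0,0],"gripper":2},
    {"slide":[0,0,0],"angular":[0,0,0],"gripper":2},
    {"slide":[0,0,0],"angular":[0,0,0],"gripper":2},
    {"slide":[0,0,0],"angular":[0,0,0],"gripper":2},
  ],
)

```text
time_s: 13.95
position: [664.7, 3.9, 437.4]
tool_rot: [[0.112, 0.994, 0.002], [0.994, -0.112, -0.001], [-0.001, 0.002, -1.0]]
wrist_force: [-1.4, -0.8, 2.0]
width: 0.104
```

```bash
python3 chk.py side9
python3 - <<'E'
from h import *
c=camera('wrist'); save(c,'wrist9')
a=cv2.imread('pics/wrist8.png').astype(int); b=cv2.imread('pics/wrist9.png').astype(int); print('diff',np.abs(a-b).mean())
c=camera('top'); save(c,'top9')
st()
hsv=cv2.cvtColor(np.ascontiguousarray(c['pixels']),cv2.COLOR_RGB2HSV).astype(int)
m=np.zeros((400,640),np.uint8); r=(slice(180,248),slice(180,262)); m[r]=((hsv[...,0]>36)&(hsv[...,0]<60)&(hsv[...,1]>90))[r]*255
m=cv2.morphologyEx(m,cv2.MORPH_CLOSE,np.ones((7,7)))
k=max(cv2.findContours(m,0,1)[0],key=cv2.contourArea)
print(cv2.minAreaRect(np.array([onz(c,p[0],20)[:2] for p in k],np.float32)))
E
```

```text
t 13.95 tcp [664.7   3.9 437.4] grasp [665.    3.7 266. ] xang 83.59 z [ 0.0019 -0.0012 -1.    ] w 0.104 F [-1.41 -0.82  1.99] q [ 20.4  31.3 -34.7  85.9  18.6  68.5 -23.6]
rad 169.67577388672944 angle 60.458175220832146
hinge [ 7.02533753e+02 -3.57489775e-01  1.00600000e+02]
50 [[290.3, 190.7], [313.4, 155.8], [290.9, 167.3]]
55 [[286.7, 187.8], [310.1, 153.0], [287.4, 165.2]]
60 [[282.9, 185.1], [306.6, 150.5], [283.7, 163.4]]
65 [[278.9, 182.6], [303.0, 148.1], [280.0, 161.8]]
diff 2.2113033854166666
t 14.1 tcp [664.7   3.9 437.5] grasp [665.    3.7 266.1] xang 83.59 z [ 0.0019 -0.0012 -1.    ] w 0.101 F [-1.44 -0.6   2.68] q [ 20.4  31.3 -34.7  85.9  18.6  68.5 -23.6]
((485.013671875, 353.2357177734375), (200.5947723388672, 109.51597595214844), 79.46028137207031)
```

View pics/top9.png

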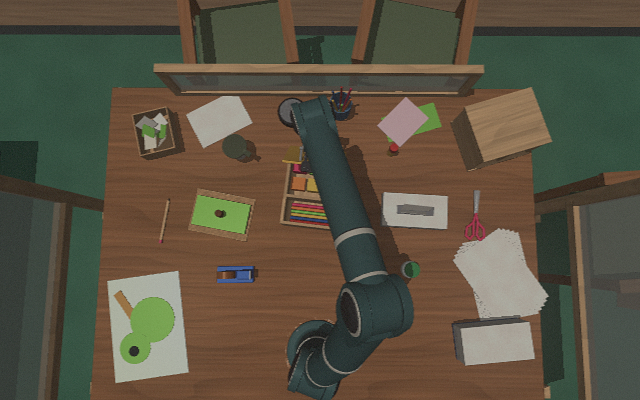

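The top view shows the green lid at (222,214), centred on the mat to within about 3 mm. The tissue box, cup, glue stick, scissors, tape stand, paint jar and pencil are all where they were, and the yellow lid is held steady. Handing in.

Run:
```python
from h import *
print(workorder.close_job()); st()
```

```text
the job is handed in; nothing more can be done
None
the job is handed in; nothing more can be done
```

I lifted the green lid off by its knob, set it down on the cork mat and let go. Then I raised the yellow lid by its bar and handed the job in at about 14.1 s, with the gripper still holding the bar. The hand-in gave no verdict.

**Green lid:** it landed gently, with about 3 N of contact force. It measured 200.6 × 109.5 mm in the top view, centred at (485, 353) against the mat's middle at (484, 355), so within about 3 mm.

**Yellow lid:** the arm position gave 60.5 degrees, and the side and wrist pictures agreed at about 60 to 61 degrees. The pose did not change through a 0.6 s hold. The fingers were 9.4 mm apart on the 10 mm bar, and the wrist force was about 3 N.

**Other things on the table:** none looked moved in the last top picture. I checked this by eye and did not measure it.

**Checks that disagreed:**
- **Knob in the first side view:** it sat about 2 pixels from where I predicted, but the wrist camera confirmed my position before I gripped.
- **Mat in the side view:** its mask put the centre about 11 mm off in x and came out too large, so I used the top view.
- **Bar radius:** it read 169.7 mm at the end instead of 167 mm. Part of that is the 2 mm I added outward after the wrist force reached about 10 N halfway up.

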